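# Find the bin stamped underneath and push it into the dispatch rack

### The job

One of the two empty blue bins on the rubber mat has a white ring stencilled under its floor: it goes out, the other stays. Using light touches of the fingers only - never pinch, lift or carry anything - tip both bins over, so that both lie on their sides at once and you can compare their undersides. Then tip the stamped one back onto its base and push it gently into a bay of the aluminium dispatch rack until its long side is flat against the stop; leave the plain one lying on its side on the mat in front of the bays, and do not disturb the things lying round the mat.

Things in the scene. Friction and masses are not known exactly. Their poses are not given: they have to be found in the camera images.
- dispatch_rack: fixed: black rubber mat, 2.5 mm thick (x = -262 to +18 mm, y = +-189 mm), with a 22 mm high aluminium stop along its far edge and cheeks forming two bays. Origin: bench level, middle of the stop face; x away from the robot into the stop, y left along it. The rubber grips (friction about 1.3): a bin pushed below 25 mm slides, one pulled near the top of a long side tips
- left_bay (a point): where a bin's origin lies when home in the left bay, its long side flat against the stop: rack x = -50, y = +91 mm, on the mat. Cheeks 18 mm high and 62 mm long stand out from the stop at y = 0 and +-181 mm, the outer ones with 23 mm of flared lead-in; each bay is 178 mm wide inside
- right_bay (a point): the same for the right bay: rack x = -50, y = -91 mm
- stamped_bin: empty open blue bin, 0.1 kg, 155 x 100 x 68 mm, with the stencilled ring under its floor. Origin: centre of the underside; x to the tall back wall, z out of the mouth, y to the long side that faces the robot at the start. Walls 2.4 mm. Back wall (x = 77 mm) and long sides (y = +-50 mm) 68 mm high; from x = -28 mm the sides slope down to the 31 mm front wall (x = -78 mm)
- plain_bin: the other bin, bare underneath, same shape and axes; the two look alike until tipped, and which stands on the left changes. Either goes over by itself once tipped about 68 degrees over a long lower edge (its weight lies about 20 mm above the underside); it then lies steadily on that long side, 100 mm high, its mouth to one side, its underside upright
- stamp (a point): middle of the stamp: a white stencilled ring, 72 mm across, with a cross in it, on the outside of the stamped bin's floor, at the bin's origin
- stamped_corner_1 (a point): a lower outer corner of the stamped bin: front end, robot side (bin x = -78, y = +50, z = 0 mm)
- stamped_corner_2 (a point): a lower outer corner of the stamped bin: back end, far side (bin x = +77, y = -50, z = 0 mm)
- plain_corner_1 (a point): a lower outer corner of the plain bin: front end, robot side (bin x = -78, y = +50, z = 0 mm)
- plain_corner_2 (a point): a lower outer corner of the plain bin: back end, far side (bin x = +77, y = -50, z = 0 mm)
- vee_block: grey steel vee block, 50 x 48 x 42 mm, loose on the bench to the right of the mat; leave it alone. Origin: centre of its underside
- usb_stick: black USB stick, 18 x 51 x 9 mm, loose on the bench to the right of the rack; leave it alone. Origin: centre of its underside
- plug_gauge: white plug gauge, 22 x 122 x 19 mm, loose on the brown felt mat behind the stop; leave it alone. Origin: centre of its underside

How it is judged (in metres and radians):
On the way:
1. both bins lie on their sides at the same time (angle between stamped_bin's own z axis and vertical between 1.3 and 1.85 rad and angle between plain_bin's own z axis and vertical between 1.3 and 1.85 rad), for 0.3 s.
At the end, for the whole second after the job is handed in: the stamped bin stands on its base (within 0.06 rad) in either bay, within 25 mm of its middle, its long side within 4 mm of the stop and in line with it within 0.06 rad; the plain bin lies on its side, its underside at least 90 mm in front of the stop; both at rest (angle between stamped_bin's own z axis and vertical below 0.06 rad and height (world z) of stamped_bin below 0.008 m and x of stamped_bin in the frame of dispatch_rack above -0.054 m and angle between the x axis of stamped_bin and the y axis of dispatch_rack, either way round below 0.06 rad and (y of stamped_bin in the frame of dispatch_rack between 0.066 and 0.116 m or y of stamped_bin in the frame of dispatch_rack between -0.116 and -0.066 m) and linear speed of each of stamped_bin, plain_bin below 0.01 m/s and angle between plain_bin's own z axis and vertical between 1.3 and 1.85 rad and x of plain_bin in the frame of dispatch_rack below -0.09 m); the robot touches nothing.
It fails at once if a bin is lifted clear of the mat (height (world z) of each of stamped_corner_1, stamped_corner_2 above 0.03 m or height (world z) of each of plain_corner_1, plain_corner_2 above 0.03 m).
It fails at once if a bin is turned upside down (angle between any of stamped_bin, plain_bin's own z axis and vertical above 2.2 rad).
It fails at once if a bin is pinched, or shoved with more than 36 N (contact force between the fingers and stamped_bin above 36 N or contact force between the fingers and plain_bin above 36 N).
It fails at once if the vee block, USB stick or plug gauge is moved by more than 20 mm (distance of any of vee_block, usb_stick, plug_gauge from where it was at the start of the episode above 0.02 m).
It also fails if it takes over 61 s, if anything falls off the work surface, if the arm or the gripper's body presses on something with over 40 N, if the wrist force passes 120 N, or if a joint passes its speed limit or range.

### The arm

A 6-joint arm with a two-finger parallel gripper is mounted at the origin on a cart in front of the work surface, level with it; the furniture and walls round the work are solid. World frame = base frame: x ahead of the robot, y to its left, z up, the work surface at z = 0. Lengths are in mm, angles in degrees, forces in N, time in s.
With the tool pointing down it reaches from about 325 to 850 mm from the base axis. Payload 4.4 kg.
Tool frame: the origin (TCP) lies between the finger pads; the fingertips stand 25 mm ahead of it and the grasp point (between the pads) lies 6 mm ahead of it; z points along the fingers, y is the line along which they close (so a half turn about z gives the same grasp; the last joint's range is limited). The gripper opens to 94 mm and grips with 3 to 60 N. Pads are 16 mm wide; open, the fingers measure 119 mm over their backs; the gripper's body (75 mm by 177 mm) begins 78 mm behind the grasp point.
Start: joints at [68.268, 11.837, 88.321, -0, 79.842, -8.623], TCP at [130.425, 560.015, 191.647] pointing down, gripper open.
Joint ranges: [-156.59, 156.59], [-49.26, 127.26], [12.9, 141.05], [-63.56, 243.56], [4.71, 150.69], [-161.64, 161.64]. Speed limits (degrees/s): [159.86, 159.86, 180, 180, 180, 180].

### API

Orientations are given as [roll, pitch, yaw] about the fixed x, y, z axes, in that order (R = Rz(yaw) Ry(pitch) Rx(roll)).
In Python, from plant import env gives the robot as it stands. The module is installed in compiled form; this text tells all that it offers.
- The arm moves only by the tool drive_tool, never from a script. Its argument "plan" is a list that holds one entry, the list of rows, each a list of 5 numbers: the shift along the tool's x, y, z in cm, then the turn about the tool's z in degrees, then the opening, from 0 (shut) to 1 (fully open). In form: [[[tx, ty, tz, spin, hand], ...]]. A call has 1 to 10 rows; each row is the pose to reach, as a shift and turn from the pose commanded when the call began, along the tool's axes at that moment; what a row does not reach only later rows make up. A row lasts 1/8 s, in which the tool goes at most 62.5 mm and 10.7 degrees, less where a joint would pass 70% of its speed; a pose out of reach is approached as far as the arm can. A call with a gripper value outside its range is refused whole. The fingers move at their own pace and stop on an object; "force" is the grip in N (left out, the last holds). Time passes only in rows, so rows that repeat a pose let the fingers close. It gives the time, the measured TCP pose, the force, the opening and the grip force at its end, in the units of the state.
- env.sense(): the state, without advancing time (a new reading comes with each control period).
- env.snapshot(name): name is "scene" or "side" or "wrist"; returns a dict with "pixels" (400x640x3 uint8, red, green, blue), "depth" (400x640 float32, mm along the optical axis (not along the pixel's ray), 0 where there is no reading), "fov_y" (degrees; the focal length in pixels is half the picture's height over the tangent of half this angle, whatever the lens; pixels are square), "cx", "cy" (the principal point, pixels), "R" (3x3) and "t" (3): a world point X has camera coordinates R X + t; the wrist camera has in their place "hand_eye" (4x4, takes a point from camera to tool coordinates, whose origin is the TCP and whose axes are the flange's). Camera axes: x right, y down, z forward; pixel columns grow to the right and rows downward; lengths in mm; the calibration is good to about 2 mm. A picture is of the moment at which its call begins: read the wrist's pose just before it.
- env.hand_in(): hands the job in; it is judged then, once.
The state is a dict: "t": time; "joint_positions": joint angles; "joint_vel": joint speeds; "tau": joint torques, N m; "eef_pos": TCP position; "eef_rot": TCP orientation; "ft_force": force on the tool from outside, world axes, zero at the start; "torque": the same for the moment, N m; "opening": finger opening in mm; "finger_force": force on a finger pad.
Only numpy, scipy, OpenCV 4.12 (cv2) and the standard library are available. Lean on these libraries where they do the work, as an engineer would, in place of code of your own. Each camera call takes 0.05 s, during which the arm holds its last target. There are 200 camera calls.

## Working session

There is one attempt and no reset: what is moved stays moved. The work goes in short steps, Python scripts to look and compute and a tool call to move; the robot and the scene stay as the last step left them, time stands still between calls to the robot, and variables do not carry over. Pictures are saved under pics/ and viewed, at most 10 in all, crops included, and the job is handed in when it is done.

Besides the shell and the picture viewer there is one more tool, called after "Emit:" by a JSON object that holds its "method" and its "body", one argument or row to a line. drive_tool: Moves the arm, as the interface text tells. Its arguments: {"type":"object","properties":{"plan":{"type":"array","items":{"type":"array","items":{"type":"array","items":{"type":"number"}}}},"force":{"type":"number"}},"required":["plan"]}

```bash
mkdir -p pics
cat > h.py <<'E'
import numpy as np, cv2
from plant import env
def f(s): return s["pixels"].shape[0]/2/np.tan(np.radians(s["fov_y"])/2)
def pts(s):
    d=s["depth"];v,u=np.mgrid[:d.shape[0],:d.shape[1]];k=f(s)
    P=np.dstack([(u-s["cx"])/k*d,(v-s["cy"])/k*d,d]).reshape(-1,3)
    W=(P-s["t"])@np.array(s["R"]); W[d.ravel()==0]=np.nan
    return W.reshape(*d.shape,3)
def blue(s):
    h=cv2.cvtColor(s["pixels"],cv2.COLOR_RGB2HSV)
    return cv2.inRange(h,(100,110,40),(128,255,255))>0
def save(s,n): cv2.imwrite("pics/"+n,cv2.cvtColor(s["pixels"],cv2.COLOR_RGB2BGR))
E
python3 - <<'E'
from h import *
print(env.sense())
for n in("scene","side"):
    s=env.snapshot(n); save(s,n+"0.png"); W=pts(s); m=blue(s)
    print(n,s["fov_y"],s["cx"],s["cy"],np.array(s["R"]).round(3).tolist(),np.array(s["t"]).round(0))
    c,l,st,ce=cv2.connectedComponentsWithStats(m.astype(np.uint8))
    for i in range(1,c):
        if st[i,4]>300:
            P=W[l==i];P=P[~np.isnan(P[:,0])];T=P[P[:,2]>60]
            print(st[i],P.min(0).round(),P.max(0).round(),P[:,2].max(), len(T) and cv2.minAreaRect(T[:,:2].astype(np.float32)))
E
```

```text
{'t': 0.0, 'joint_positions': array([ 6.82678491e+01,  1.18854115e+01,  8.84038763e+01,  4.50813404e-04,
        7.98400445e+01, -8.62244662e+00]), 'joint_vel': array([-0.0907205 ,  0.01101148, -0.0385325 ,  0.04543334,  0.13445478,
        0.0029878 ]), 'tau': array([-4.78067359e-04, -3.70882308e+01, -2.81411326e+01,  6.97052828e-02,
        3.65437428e-02, -1.78166874e-04]), 'eef_pos': array([130.11213371, 559.23579991, 190.48695919]), 'eef_rot': array([-1.79872196e+02, -1.98283853e-02,  1.66890194e+02]), 'ft_force': array([0.77195649, 0.47482285, 0.76281785]), 'torque': array([ 0.04315415, -0.01880271,  0.02009418]), 'finger_force': 0.0, 'opening': 93.76648009345352}
scene 57.7236911333617 317.0175474063962 201.43996618106905 [[-0.429, -0.903, -0.006], [-0.775, 0.371, -0.511], [0.464, -0.214, -0.859]] [312. 397. 656.]
[374  77  13  50 494] [ 664. -263.   35.] [ 832. -153.   49.] 48.87967082237697 0
[ 204  180   84   64 3614] [488. 152.   0.] [701. 341.  73.] 73.49134481930511 ((588.1357421875, 262.84674072265625), (120.19700622558594, 102.57057189941406), 51.46462631225586)
[ 290 
[... 357 characters left out ...]
 -280.  405.] [ 871. -176.  415.] 415.2584509747952 ((796.999755859375, -227.50094604492188), (11.316753387451172, 181.1691131591797), 55.89070510864258)
[103 109 185   6 803] [ 543. -320.  212.] [913. -63. 226.] 226.3478643476769 ((727.6939086914062, -193.35145568847656), (11.903022766113281, 446.8640441894531), 55.92817306518555)
[ 154  160   83   24 1259] [ 641. -300.   35.] [ 837. -149.   63.] 62.76194247546696 ((717.158447265625, -259.79058837890625), (15.241706848144531, 151.21534729003906), 58.71220397949219)
[ 319  181   67  103 4902] [347.  13.  -0.] [669. 343.  72.] 72.35237781463229 ((525.9423828125, 197.25418090820312), (311.4882507324219, 116.59544372558594), 50.062442779541016)
```

View pics/scene0.png

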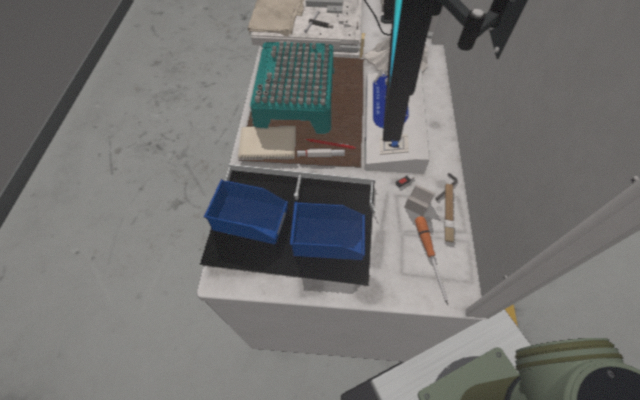

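View pics/side0.png

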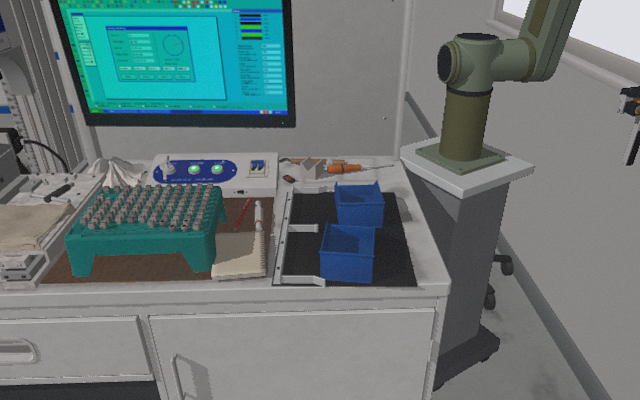

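The scene picture shows the left bin at about (247,212) and the right bin at (328,230), both with low fronts to the right. The stop runs from (232,168) to (375,182). The side picture shows both bins from the stop side, so it will see undersides tipped towards the robot. Next I need the rack frame and the bin poses.

Run:
```python
from h import *
s=env.snapshot("scene"); W=pts(s); hsv=cv2.cvtColor(s["pixels"],cv2.COLOR_RGB2HSV)
# mat: dark pixels at z~2.5 within region; ray cast to z=2.5
m=(hsv[...,2]<60)&(np.abs(W[...,2]-2.5)<8)
m[:, :190]=0; m[:150]=0; m[300:]=0; m[:,390:]=0
m=cv2.morphologyEx(m.astype(np.uint8),cv2.MORPH_OPEN,np.ones((3,3)))
R=np.array(s["R"]);C=-R.T@np.array(s["t"]);k=f(s)
def ray(u,v,z):
    d=R.T@np.array([(u-s["cx"])/k,(v-s["cy"])/k,1]);return C+d*(z-C[2])/d[2]
v,u=np.nonzero(m|0); P=np.array([ray(a,b,2.5)[:2] for a,b in zip(u,v)],np.float32)
r=cv2.minAreaRect(P);print("mat",r,cv2.boxPoints(r).round())
# stop points z~22
q=(np.abs(W[...,2]-22)<5)&~blue(s)&(hsv[...,1]<60)
q[:150]=0;q[200:]=0;q[:,:215]=0;q[:,385:]=0
S=W[q][:,:2].astype(np.float32);print("stop",len(S),cv2.minAreaRect(S),cv2.boxPoints(cv2.minAreaRect(S)).round())
c,l,st,_=cv2.connectedComponentsWithStats(blue(s).astype(np.uint8))
for i in range(1,c):
    if st[i,4]>2000:
        T=W[l==i]; T=T[(T[:,2]>55)&(T[:,2]<80)][:,:2].astype(np.float32)
        print("bin top",cv2.minAreaRect(T),cv2.boxPoints(cv2.minAreaRect(T)).round().tolist())
        T=W[l==i]; T=T[(T[:,2]>25)&(T[:,2]<80)][:,:2].astype(np.float32)
        print("bin all",cv2.minAreaRect(T),cv2.boxPoints(cv2.minAreaRect(T)).round().tolist())
```

```text
mat ((524.8169555664062, 162.9716033935547), (371.7408752441406, 259.3428649902344), 57.21851348876953) [[315.  77.]
 [533. -64.]
 [734. 249.]
 [516. 389.]]
stop 1163 ((632.53857421875, 77.25889587402344), (397.2311706542969, 144.4160919189453), 61.834617614746094) [[ 475.  -64.]
 [ 602. -132.]
 [ 790.  218.]
 [ 663.  286.]]
bin top ((587.3372802734375, 261.53692626953125), (124.19718933105469, 101.74910736083984), 50.392372131347656) [[509.0, 246.0], [587.0, 181.0], [666.0, 277.0], [588.0, 342.0]]
bin all ((575.9063720703125, 247.9111328125), (159.83724975585938, 102.0251235961914), 50.43307113647461) [[486.0, 219.0], [564.0, 154.0], [666.0, 277.0], [587.0, 342.0]]
bin top ((460.0087890625, 116.748779296875), (124.2350082397461, 104.35437774658203), 60.805179595947266) [[384.0, 88.0], [475.0, 37.0], [536.0, 146.0], [445.0, 196.0]]
bin all ((451.73590087890625, 101.64073944091797), (158.64755249023438, 104.29092407226562), 60.937705993652344) [[368.0, 58.0], [459.0, 7.0], [536.0, 146.0], [445.0, 196.0]]
```

```bash
cat >> h.py <<'E'
O=np.array([636.,91.]); RX=np.array([.841,-.541]); RY=np.array([.541,.841])   # rack
def to_rack(p): d=np.asarray(p)[...,:2]-O; return np.stack([d@RX,d@RY],-1)
def binpt(c,ang,x,y):   # ang: direction of bin x (deg); bin y = ang+90
    a=np.radians(ang);X=np.array([np.cos(a),np.sin(a)]);Y=np.array([-X[1],X[0]]);return np.array(c)+x*X+y*Y
def rel(xy,z,ang):      # tool shift (cm) to put TCP at xy,z with tool x along bin y (ang+90)
    s=env.sense();p=s["eef_pos"];w=np.radians(s["eef_rot"][2]);d=np.array(xy)-p[:2]
    tx=np.array([np.cos(w),np.sin(w)]);ty=np.array([np.sin(w),-np.cos(w)])
    sp=(s["eef_rot"][2]-(ang+90)+180)%360-180
    print("rel",np.round([d@tx/10,d@ty/10,(p[2]-z)/10,sp],2),"t",round(s["t"],2),"pos",p.round(1),"yaw",round(s["eef_rot"][2],1),"op",round(s["opening"],1))
def wpts():
    st=env.sense();s=env.snapshot("wrist")
    from scipy.spatial.transform import Rotation as Ro
    T=np.eye(4);T[:3,:3]=Ro.from_euler("xyz",st["eef_rot"],degrees=True).as_matrix();T[:3,3]=st["eef_pos"]
    T=T@np.array(s["hand_eye"]); s["R"]=T[:3,:3].T; s["t"]=-T[:3,:3].T@T[:3,3]
    return s,pts(s)
E
python3 - <<'E'
from h import *
rel(binpt((576,248),50.4,15,25),190,50.4)
E
```

```text
rel [-48.91 -17.76   0.07  26.49] t 0.15 pos [130.2 559.4 190.7] yaw 166.9 op 94.2
```

Emit:
{"method": "drive_tool", "body": {
  "plan": [
    [[-5,-2,0,6,0.5],[-11,-4,0,12,0.5],[-17,-6,0,18,0.5],[-23,-8.4,0,26.5,0.5],[-29,-10.5,0,26.5,0.5],[-34,-12.5,0,26.5,0.5],[-40,-14.6,0,26.5,0.5],[-45,-16.5,0,26.5,0.5],[-48.9,-17.8,0,26.5,0.5],[-48.9,-17.8,0,26.5,0.5]]
  ]
}}

```text
t: 1.4
eef_pos: [568.3, 273.4, 190.8]
eef_rot: [-180.0, -0.0, 140.1]
ft_force: [0.5, 0.8, 0.7]
opening: 47.2
finger_force: 0.0
```

Run:
```python
from h import *
s,W=wpts(); save(s,"w1.png"); m=blue(s)
c,l,st,_=cv2.connectedComponentsWithStats(m.astype(np.uint8))
for i in range(1,c):
    if st[i,4]>1000:
        T=W[l==i]; T=T[(T[:,2]>60)&(T[:,2]<80)]
        if len(T)>50: print(st[i],np.median(T[:,2]),cv2.minAreaRect(T[:,:2].astype(np.float32)),cv2.boxPoints(cv2.minAreaRect(T[:,:2].astype(np.float32))).round().tolist())
rel(binpt((576,248),50.4,15,25),87,50.4)
```

```text
[   83   144   153   107 11439] 70.20975140093296 ((461.0435485839844, 119.54960632324219), (122.084716796875, 104.00723266601562), 60.47762680053711) [[386.0, 92.0], [476.0, 41.0], [536.0, 147.0], [446.0, 198.0]]
[  246   155   138    95 10998] 69.81728630329931 ((589.6612548828125, 264.66961669921875), (119.00770568847656, 101.25806427001953), 51.76613998413086) [[513.0, 249.0], [593.0, 187.0], [666.0, 280.0], [587.0, 343.0]]
rel [ 0.08  0.03 10.38 -0.14] t 1.45 pos [566.7 274.8 190.8] yaw 140.3 op 46.8
```

View pics/w1.png

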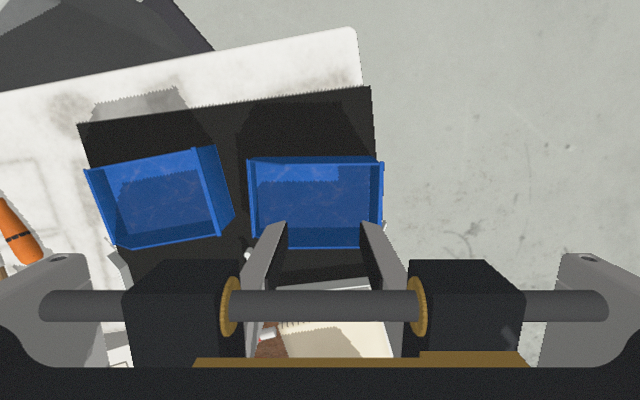

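The wrist picture shows the left bin at (315,205) upright under the fingers and the right bin at (160,195). The measured poses agree with the first look. I'll tip the left bin now.

Emit:
{"method": "drive_tool", "body": {
  "plan": [
    [[0,0,5,0,0.5],[0,0,10.5,0,0.5],[1.2,0,10.5,0,0.5],[2.1,0,10.6,0,0.5],[3.7,0,10.8,0,0.5],[5.6,0,11.6,0,0.5],[6.9,0,12.7,0,0.5],[8.1,0,13.6,0,0.5],[9.6,0,13.6,0,0.5],[11.8,0,13.6,0,0.5]]
  ]
}}

```text
t: 2.7
eef_pos: [474.9, 351.5, 55.5]
eef_rot: [180.0, 0.0, 140.3]
ft_force: [0.9, -0.4, 0.2]
opening: 46.8
finger_force: 0.0
```

```bash
cat >> h.py <<'E'
def look(names=("scene","side")):
    for n in names:
        s=env.snapshot(n);W=pts(s);m=blue(s);c,l,st,_=cv2.connectedComponentsWithStats(m.astype(np.uint8))
        for i in range(1,c):
            P=W[l==i];P=P[~np.isnan(P[:,0])]
            if st[i,4]>300 and len(P):
                r=to_rack(P); k=(r[:,0]>-330)&(r[:,0]<20)&(np.abs(r[:,1])<230)
                if k.sum()>300:
                    a=np.percentile(r[k],[1,99],0).round();h=P[k,2]
                    top=r[k][h>np.percentile(h,99)-8].astype(np.float32)
                    print(n,"bbox",st[i].tolist(),"rack x",a[:,0],"y",a[:,1],"zmax",np.percentile(h,99).round(),"top",[np.round(q,1) for q in cv2.minAreaRect(top)])
E
python3 - <<'E'
from h import *
look()
s=env.sense();print(s["t"],s["eef_pos"],s["ft_force"])
s=env.snapshot("side");save(s,"s2.png")
E
```

```text
side bbox [318, 181, 68, 103, 4905] rack x [-211.  -78.] y [-169.  184.] zmax 71.0 top [array([-149.9,   30.4]), array([310.2, 116.9]), np.float64(82.9)]
2.8 [473.51055605 352.53720278  55.75329929] [ 0.61977801  0.44077246 -0.80847413]
```

View pics/s2.png

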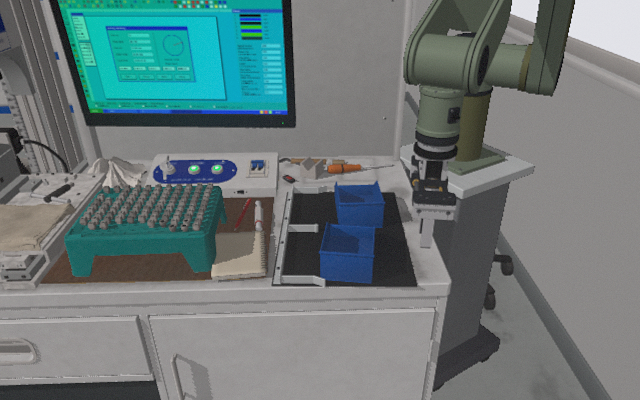

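The side picture shows the left bin at (347,253) still upright, so the finger slipped over the rim. I'll go back above it, measure again, and pull deeper and slower.

Emit:
{"method": "drive_tool", "body": {
  "plan": [
    [[0,0,-6,0,0.5],[0,0,-12,0,0.5],[-4,0,-13.5,0,0.5],[-8,0,-13.5,0,0.5],[-11.8,0,-13.5,0,0.5],[-11.8,0,-13.5,0,0.5]]
  ]
}}

```text
t: 3.6
eef_pos: [568.6, 273.5, 191.0]
eef_rot: [180.0, 0.1, 140.2]
ft_force: [-0.3, 0.6, 0.6]
opening: 47.3
finger_force: 0.0
```

```bash
cat >> h.py <<'E'
def wlook():
    s,W=wpts(); m=blue(s)
    c,l,st,_=cv2.connectedComponentsWithStats(m.astype(np.uint8))
    for i in range(1,c):
        if st[i,4]>1000:
            T=W[l==i]; T=T[(T[:,2]>60)&(T[:,2]<80)]
            if len(T)>50:
                r=cv2.minAreaRect(T[:,:2].astype(np.float32)); B=cv2.boxPoints(r); R=to_rack(B)
                print([np.round(q,1) for q in r],"world",B.round().tolist(),"rack",R.round().tolist())
    return s
E
python3 - <<'E'
from h import *
wlook(); rel(binpt((577,250),51,15,25),87,51)
E
```

```text
[array([460.9, 119.5]), array([122.3, 102.9]), np.float64(60.8)] world [[386.0, 91.0], [476.0, 41.0], [536.0, 148.0], [446.0, 198.0]] rack [[-210.0, -135.0], [-108.0, -129.0], [-115.0, -7.0], [-218.0, -13.0]]
[array([589.4, 264.3]), array([119.5, 101.3]), np.float64(51.7)] world [[513.0, 249.0], [592.0, 186.0], [666.0, 280.0], [587.0, 343.0]] rack [[-189.0, 66.0], [-88.0, 56.0], [-77.0, 175.0], [-178.0, 185.0]]
rel [ 0.19  0.19 10.37 -0.76] t 3.65 pos [567.2 274.7 190.7] yaw 140.2 op 46.9
```

Emit:
{"method": "drive_tool", "body": {
  "plan": [
    [[0,0,5.5,0,0.5],[0,0,11.3,0,0.5],[1.2,0,11.3,0,0.5],[2.0,0,11.4,0,0.5],[2.7,0,11.45,0,0.5],[3.4,0,11.65,0,0.5],[4.0,0,11.9,0,0.5],[4.7,0,12.2,0,0.5],[5.3,0,12.55,0,0.5],[5.3,0,12.55,0,0.5]]
  ]
}}

```text
t: 4.9
eef_pos: [524.6, 309.6, 64.4]
eef_rot: [-179.9, -0.0, 140.4]
ft_force: [0.0, 0.1, 0.3]
opening: 47.2
finger_force: 0.0
```

Run:
```python
from h import *
s=env.sense();print(s["t"],s["eef_pos"],s["ft_force"])
s=env.snapshot("side");save(s,"s3.png");cv2.imwrite("pics/s3.png",cv2.resize(cv2.imread("pics/s3.png")[130:320,270:470],None,fx=3,fy=3))
```

```text
4.9 [524.59667736 309.59549286  64.41877177] [0.00997991 0.07339244 0.3118197 ]
```

View pics/s3.png

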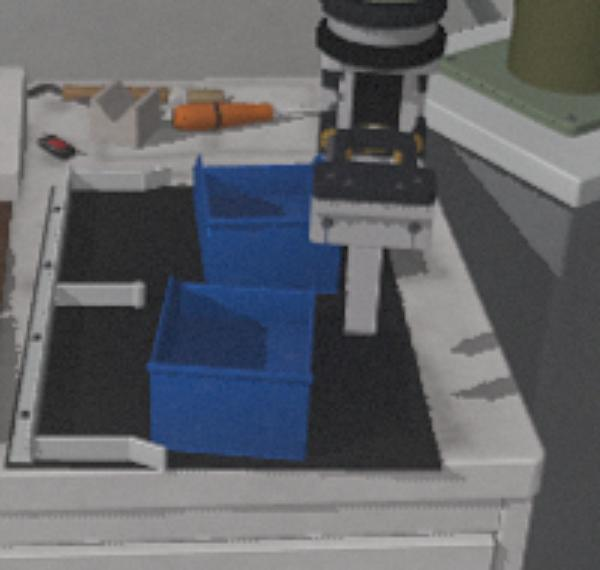

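The side picture shows the fingers at (360,290), outside the bin with the bin untouched, so the descent must have lagged behind the sideways move. This time I'll descend fully before pulling.

Emit:
{"method": "drive_tool", "body": {
  "plan": [
    [[0,0,-6,0,0.5],[0,0,-9,0,0.5],[0,0,-9,0,0.5],[-3,0,-9,0,0.5],[-5.2,0,-9,0,0.5],[-5.2,0,-9,0,0.5],[-5.2,0,-5,0,0.5],[-5.2,0,-2.0,0,0.5],[-5.2,0,-1.2,0,0.5],[-5.2,0,-1.2,0,0.5]]
  ]
}}

```text
t: 6.2
eef_pos: [565.0, 276.6, 76.7]
eef_rot: [-179.9, -0.1, 140.4]
ft_force: [0.8, -0.3, 0.3]
opening: 46.6
finger_force: 0.0
```

Run:
```python
from h import *
s=env.sense();print(s["t"],s["ft_force"]);rel(binpt((577,250),51,15,42),77.5,51)
s=env.snapshot("side");save(s,"s3.png");cv2.imwrite("pics/s4.png",cv2.resize(cv2.imread("pics/s3.png")[150:300,290:460],None,fx=3,fy=3))
```

```text
6.2 [ 0.77710015 -0.29097378  0.32861325]
rel [ 1.59  0.17 -0.08 -0.6 ] t 6.2 pos [565.  276.6  76.7] yaw 140.4 op 46.6
```

View pics/s4.png

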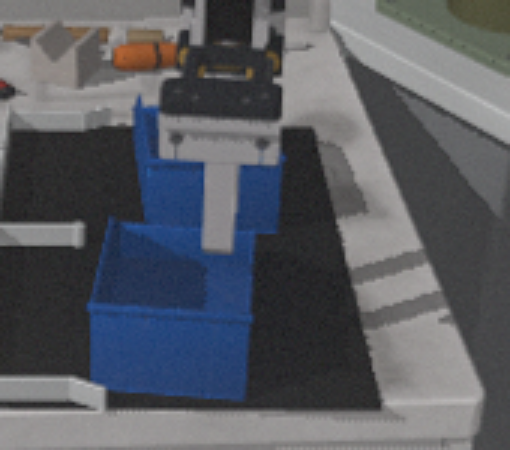

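The side picture shows the fingers inside the left bin, next to its robot-side wall at (217,245). I'll pull now.

Emit:
{"method": "drive_tool", "body": {
  "plan": [
    [[1.3,0,0,0,0.5],[2.0,0,0,0,0.5],[2.7,0,0.05,0,0.5],[3.35,0,0.25,0,0.5],[3.95,0,0.5,0,0.5],[4.55,0,0.8,0,0.5],[5.1,0,1.15,0,0.5],[5.5,0,1.4,0,0.5],[5.9,0,1.7,0,0.5],[6.3,0,2.1,0,0.5]]
  ]
}}

```text
t: 7.5
eef_pos: [517.0, 316.7, 56.0]
eef_rot: [180.0, 0.0, 140.4]
ft_force: [0.2, -0.6, 0.1]
opening: 47.0
finger_force: 0.0
```

Emit:
{"method": "drive_tool", "body": {
  "plan": [
    [[0.6,0,0.1,0,0.5],[1.3,0,0.15,0,0.5],[2,0,0.15,0,0.5],[2.8,0,0.1,0,0.5],[3.8,0,0,0,0.5],[4.8,0,0,0,0.5],[5.5,0,0,0,0.5],[5.5,0,0,0,0.5]]
  ]
}}

```text
t: 8.5
eef_pos: [474.1, 352.0, 56.1]
eef_rot: [-180.0, -0.0, 140.4]
ft_force: [0.5, -0.1, -0.1]
opening: 47.0
finger_force: 0.0
```

Run:
```python
from h import *
look(("side",))
s=env.snapshot("side");save(s,"s3.png");cv2.imwrite("pics/s5.png",cv2.resize(cv2.imread("pics/s3.png")[150:300,290:460],None,fx=3,fy=3))
```

```text
side bbox [318, 181, 68, 103, 4899] rack x [-211.  -78.] y [-169.  184.] zmax 71.0 top [array([-150. ,   30.2]), array([310.2, 116.8]), np.float64(82.9)]
```

View pics/s5.png

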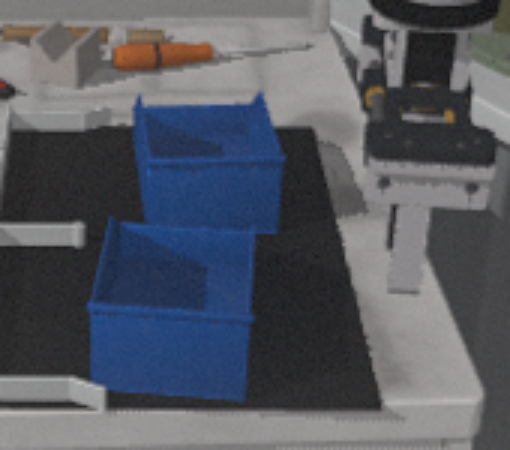

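The bin tipped and fell back. The tip reached the rim at about 68° because I held it too high. I'll repeat with the tip following the wall down.

Emit:
{"method": "drive_tool", "body": {
  "plan": [
    [[0,0,-6,0,0.5],[0,0,-10,0,0.5],[0,0,-10,0,0.5],[-6,0,-10,0,0.5],[-11.8,0,-10,0,0.5],[-11.8,0,-10,0,0.5],[-11.8,0,-5,0,0.5],[-11.8,0,-2.1,0,0.5],[-11.8,0,-2.1,0,0.5]]
  ]
}}

```text
t: 9.72
eef_pos: [561.1, 275.6, 72.5]
eef_rot: [-179.5, -0.3, 140.4]
ft_force: [-0.4, 0.4, -0.4]
opening: 46.8
finger_force: 0.0
```

Emit:
{"method": "drive_tool", "body": {
  "plan": [
    [[1.3,0,0,0,0.5],[2.0,0,0,0,0.5],[2.7,0,0.05,0,0.5],[3.4,0,0.25,0,0.5],[4.1,0,0.5,0,0.5],[5.2,0,1.1,0,0.5],[6.0,0,1.6,0,0.5],[6.6,0,2.1,0,0.5],[7.0,0,2.6,0,0.5],[7.3,0,3.05,0,0.5]]
  ]
}}

```text
t: 10.98
eef_pos: [509.1, 323.0, 46.2]
eef_rot: [-180.0, -0.0, 140.4]
ft_force: [0.2, 1.1, 1.2]
opening: 47.0
finger_force: 0.0
```

Emit:
{"method": "drive_tool", "body": {
  "plan": [
    [[0.3,0,0.25,0,0.5],[1.0,0,0.25,0,0.5],[1.8,0,0.25,0,0.5],[2.8,0,0.2,0,0.5],[3.8,0,0,0,0.5],[4.8,0,0,0,0.5]]
  ]
}}

```text
t: 11.72
eef_pos: [471.9, 354.2, 47.0]
eef_rot: [180.0, 0.0, 140.4]
ft_force: [0.3, 0.1, 0.1]
opening: 47.0
finger_force: 0.0
```

Run:
```python
from h import *
look(("side",))
```

```text
side bbox [318, 181, 68, 103, 4899] rack x [-211.  -78.] y [-169.  184.] zmax 71.0 top [array([-150.1,   30.4]), array([309.8, 116.8]), np.float64(83.0)]
```

Emit:
{"method": "drive_tool", "body": {
  "plan": [
    [[0,0,-6,0,0.5],[0,0,-11,0,0.5],[0,0,-11,0,0.5],[-6,0,-11,0,0.5],[-12.1,0,-11,0,0.5],[-12.1,0,-11,0,0.5],[-12.1,0,-5.3,0,0.5],[-12.1,0,-2.9,0,0.5],[-12.1,0,-2.9,0,0.5]]
  ]
}}

```text
t: 12.9
eef_pos: [561.4, 276.0, 71.5]
eef_rot: [-179.6, -0.3, 140.4]
ft_force: [-0.0, 1.1, 1.1]
opening: 47.3
finger_force: 0.0
```

Emit:
{"method": "drive_tool", "body": {
  "plan": [
    [[1.3,0,0,0,0.5],[2.0,0,0,0,0.5],[2.7,0,0.05,0,0.5],[2.7,0,0.05,0,0.5]]
  ]
}}

```text
t: 13.4
eef_pos: [544.5, 294.3, 75.9]
eef_rot: [179.9, 0.0, 140.5]
ft_force: [-0.1, 0.4, 0.3]
opening: 47.0
finger_force: 0.0
```

```bash
cat >> h.py <<'E'
def left(n="side",lo=5,hi=230):
    s=env.snapshot(n);W=pts(s);P=W[blue(s)];P=P[~np.isnan(P[:,0])];r=to_rack(P);k=(r[:,0]>-340)&(r[:,0]<20)&(r[:,1]>lo)&(r[:,1]<hi)&(P[:,2]<150)
    Q=np.c_[r[k],P[k,2]]
    print(n,k.sum(),"min",np.percentile(Q,1,0).round(),"max",np.percentile(Q,99,0).round())
    for z in range(0,130,15):
        b=Q[(Q[:,2]>=z)&(Q[:,2]<z+15)]
        if len(b)>20: print(z,len(b),"x",np.percentile(b[:,0],[1,50,99]).round(),"y",np.percentile(b[:,1],[1,99]).round())
E
python3 - <<'E'
from h import *
left(); rel(binpt((577,250),51,15,42),77.5,51)
s=env.snapshot("side");save(s,"s3.png");cv2.imwrite("pics/s6.png",cv2.resize(cv2.imread("pics/s3.png")[150:300,290:460],None,fx=3,fy=3))
E
```

```text
side 2921 min [-185.   20.    2.] max [-76. 184.  71.]
0 1162 x [-187. -137.  -83.] y [ 20. 183.]
15 584 x [-183. -129.  -77.] y [ 20. 184.]
30 444 x [-180. -123.  -76.] y [ 19. 184.]
45 382 x [-173. -119.  -76.] y [ 65. 184.]
60 349 x [-178. -117.  -76.] y [ 70. 187.]
rel [-1.07  0.12 -0.18 -0.57] t 13.45 pos [544.8 294.   75.7] yaw 140.4 op 46.7
```

View pics/s6.png

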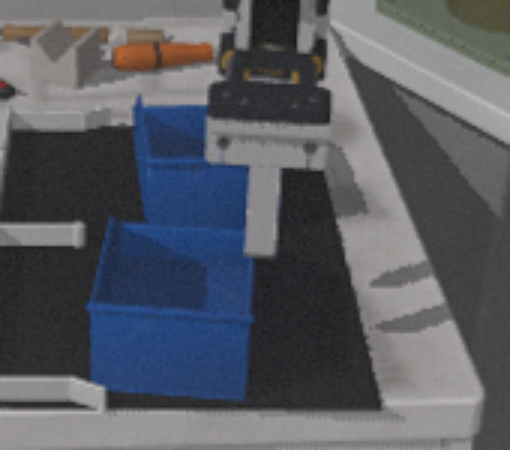

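Run:
```python
from h import *
st=env.sense();p=st["eef_pos"];w=np.radians(st["eef_rot"][2]);ty=np.array([np.sin(w),-np.cos(w),0]);tx=np.array([np.cos(w),np.sin(w),0])
s=env.snapshot("side");R=np.array(s["R"]);k=f(s)
def pr(X): c=R@X+s["t"];return ((np.array([c[0]/c[2]*k+s["cx"],c[1]/c[2]*k+s["cy"]])-[290,150])*3).round()
for n,X in dict(tcp=p,tip=p-[0,0,25],f1=p+36*ty-[0,0,25],f2=p-36*ty-[0,0,25],rimback=np.r_[binpt((577,250),51,77,50),70.5],rimmid=np.r_[binpt((577,250),51,0,50),70.5]).items(): print(n,X.round(),pr(X))
W=pts(s);d=W[150:250,340:400].reshape(-1,3)
# finger points: grey, near TCP
px=s["pixels"].astype(int);g=(px.max(2)-px.min(2)<25)&(px.mean(2)>110)
D=np.linalg.norm(W[...,:2]-p[:2],axis=-1);q=g&(D<80)&(W[...,2]>20)&(W[...,2]<150)
F=W[q]-p; L=np.c_[F@tx,F@ty,F[:,2]]
for z in range(-40,80,10):
    b=L[(L[:,2]>=z)&(L[:,2]<z+10)]
    if len(b)>5: print(z,len(b),np.percentile(b[:,:2],[2,98],0).round().tolist())
```

```text
tcp [545. 294.  76.] [260. 251.]
tip [545. 294.  51.] [258. 283.]
f1 [568. 321.  51.] [256. 315.]
f2 [522. 266.  51.] [260. 253.]
rimback [587. 341.  70.] [253. 314.]
rimmid [538. 281.  70.] [256. 246.]
20 31 [[-9.0, 35.0], [6.0, 38.0]]
30 43 [[-9.0, 34.0], [8.0, 39.0]]
40 48 [[-10.0, 34.0], [7.0, 39.0]]
50 47 [[-10.0, 33.0], [6.0, 39.0]]
60 47 [[-10.0, 33.0], [8.0, 39.0]]
70 23 [[-10.0, 34.0], [7.0, 39.0]]
```

Run:
```python
from h import *
p=env.sense()["eef_pos"]
s=env.snapshot("side");W=pts(s);
for v in range(200,252,3):
    u=376; print(v,s["pixels"][v,u],s["depth"][v,u].round(),W[v,u].round(), "|",s["pixels"][v,380],s["depth"][v,380].round(),W[v,380].round())
print(p)
q,V=wpts();save(q,"w7.png");
h=np.array(q["hand_eye"]);print(h.round(2))
for v,u in((225,280),(225,365),(240,270),(240,380),(230,275)): print(u,v,q["depth"][v,u],V[v,u]-p)
```

```text
200 [140 135 138] 795.0 [599. 352. 196.] | [142 140 143] 793.0 [594. 357. 197.]
203 [141 140 142] 797.0 [599. 353. 190.] | [140 138 142] 797.0 [593. 356. 190.]
206 [139 137 139] 849.0 [572. 319. 159.] | [140 137 140] 850.0 [565. 323. 159.]
209 [139 139 138] 854.0 [571. 319. 153.] | [135 132 135] 852.0 [565. 323. 153.]
212 [138 137 138] 856.0 [571. 320. 147.] | [139 135 136] 857.0 [564. 323. 146.]
215 [140 139 140] 860.0 [570. 319. 140.] | [141 139 141] 858.0 [565. 324. 141.]
218 [142 139 143] 0.0 [nan nan nan] | [139 137 138] 861.0 [565. 325. 135.]
221 [140 139 140] 866.0 [570. 320. 127.] | [138 135 138] 863.0 [565. 325. 128.]
224 [141 138 141] 869.0 [569. 320. 120.] | [137 135 138] 866.0 [565. 325. 122.]
227 [142 138 140] 870.0 [570. 321. 115.] | [139 138 138] 871.0 [564. 325. 115.]
230 [141 137 140] 877.0 [568. 319. 106.] | [141 141 142] 872.0 [564. 326. 109.]
233 [139 138 140] 877.0 [570. 322. 102.] | [146 141 145] 876.0 [564. 326. 102.]
236 [40 40 42] 1046.0 [481. 214.   2.] | [68 67 69] 890.0 [558. 319.  89.]
239 [36 37 39] 1038.0 [487. 223.   1.] | [36 36 44] 1035.0 [481. 229.   3.]
242 [34 35 39] 1026.0 [495. 232.   2.] | [37 36 42] 1027.0 [487. 237.   2.]
245 [35 30 35] 1015.0 [502. 242.   3.] | [34 35 40] 1012.0 [497. 249.   5.]
248 [37 36 40] 1007.0 [508. 250.   2.] | [33 34 38] 1010.0 [500. 253.  -0.]
251 [37 38 39] 997.0 [516. 260.   2.] | [30 33 31] 997.0 [508. 264.   2.]
[544.99726044 293.60511384  75.45576771]
[[ 0.0000e+00 -9.7000e-01 -2.5000e-01  7.2250e+01]
 [ 1.0000e+00  0.0000e+00  0.0000e+00 -9.0000e-02]
 [-0.0000e+00 -2.5000e-01  9.7000e-01 -1.9322e+02]
 [ 0.0000e+00  0.0000e+00  0.0000e+00  1.0000e+00]]
280 225 180.44505 [-24.53523104 -14.7084823   22.85309965]
365 225 179.29135 [ 8.73526753 26.11440171 23.97362317]
270 240 156.92445 [-26.00643898 -15.98519661  47.05882284]
380 240 156.39168 [11.67465125 29.8697047  47.59096461]
275 230 171.10925 [-25.83251978 -15.66509434  32.39265191]
```

View pics/w7.png

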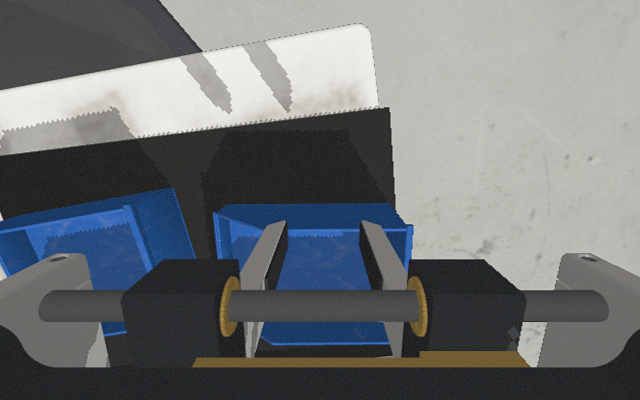

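The wrist picture shows the fingertips at (283,222) and (368,222). Both cameras put the real fingertips about 20 mm above the reported TCP, where the text says 25 mm below it. So every pull so far passed over the rim without touching. I'll lower everything by about 45 mm.

Emit:
{"method": "drive_tool", "body": {
  "plan": [
    [[-1.5,0,0,0,0.5],[-3.1,0,0,0,0.5],[-3.1,0,0,0,0.5],[-3.1,0,2,0,0.5],[-3.1,0,3.5,0,0.5],[-3.1,0,3.5,0,0.5],[-3.1,0,3.5,0,0.5]]
  ]
}}

```text
t: 14.52
eef_pos: [568.3, 274.0, 39.8]
eef_rot: [-180.0, -0.0, 140.4]
ft_force: [0.0, -0.7, -0.2]
opening: 46.9
finger_force: 0.0
```

Emit:
{"method": "drive_tool", "body": {
  "plan": [
    [[1.6,0,0,0,0.5],[2.3,0,0,0,0.5],[3.4,0,0.15,0,0.5],[5.3,0,0.85,0,0.5],[6.7,0,1.9,0,0.5],[7.7,0,2.7,0,0.5],[9.2,0,2.9,0,0.5],[11,0,2.9,0,0.5],[12,0,2.9,0,0.5],[12,0,2.9,0,0.5]]
  ]
}}

```text
t: 15.78
eef_pos: [475.8, 351.0, 11.5]
eef_rot: [180.0, 0.0, 140.5]
ft_force: [-0.7, -0.3, 0.6]
opening: 46.8
finger_force: 0.0
```

Run:
```python
from h import *
left(); s=env.snapshot("side");save(s,"s8.png"); rel(binpt((452,102),60.7,15,25),120,60.7)
```

```text
side 2820 min [-247.   39.    4.] max [-181.  195.  104.]
0 191 x [-254. -214. -181.] y [139. 195.]
15 230 x [-246. -214. -180.] y [172. 196.]
30 233 x [-245. -215. -180.] y [182. 196.]
45 244 x [-246. -213. -181.] y [182. 195.]
60 252 x [-246. -214. -180.] y [182. 195.]
75 250 x [-246. -213. -181.] y [182. 195.]
90 1403 x [-247. -216. -182.] y [ 36. 193.]
rel [-11.21 -19.69 -10.84 -10.29] t 15.88 pos [476.6 350.5  11.6] yaw 140.4 op 46.8
```

Run:
```python
from h import *
rel(binpt((453,104),60.7,15,22),111.5,60.7)
s=env.snapshot("side")
W=pts(s);r=to_rack(W);g=s["pixels"].min(2)
for nm,lo,hi in(("left",30,200),):
    k=(np.abs(r[...,0]+181)<12)&(r[...,1]>lo)&(r[...,1]<hi)&(W[...,2]>10)&(W[...,2]<98)
    print(nm,k.sum(),"white",(k&(g>110)).sum())
```

```text
rel [-11.46 -19.42  -9.99 -10.29] t 15.88 pos [476.6 350.5  11.6] yaw 140.4 op 46.8
left 285 white 0
```

Emit:
{"method": "drive_tool", "body": {
  "plan": [
    [[0,0,-5,0,0.5],[0,0,-10,0,0.5],[0,0,-10,0,0.5],[-3,-5,-10,-5,0.5],[-6,-10,-10,-10.3,0.5],[-9,-15,-10,-10.3,0.5],[-11.5,-19.4,-10,-10.3,0.5],[-11.5,-19.4,-10,-10.3,0.5],[-11.5,-19.4,-10,-10.3,0.5]]
  ]
}}

```text
t: 17.05
eef_pos: [441.0, 127.6, 110.7]
eef_rot: [180.0, -0.0, 150.6]
ft_force: [0.4, 0.0, -0.5]
opening: 47.1
finger_force: 0.0
```

Run:
```python
from h import *
wlook();rel(binpt((453,104),60.7,15,22),40.5,60.7)
```

```text
[array([471.2, 233.2]), array([ 4.7, 30.3]), np.float64(48.0)] world [[458.0, 242.0], [481.0, 221.0], [484.0, 225.0], [462.0, 245.0]] rack [[-231.0, 31.0], [-201.0, 26.0], [-200.0, 30.0], [-230.0, 35.0]]
[array([461. , 119.6]), array([121.5, 101.6]), np.float64(61.6)] world [[387.0, 90.0], [477.0, 42.0], [535.0, 149.0], [445.0, 197.0]] rack [[-209.0, -135.0], [-107.0, -127.0], [-117.0, -6.0], [-218.0, -14.0]]
rel [-0.01 -0.03  7.03  0.  ] t 17.1 pos [441.2 128.2 110.8] yaw 150.7 op 46.9
```

Emit:
{"method": "drive_tool", "body": {
  "plan": [
    [[0,0,4,0,0.5],[0,0,7,0,0.5],[0,0,7,0,0.5],[0,0,7,0,0.5]]
  ]
}}

```text
t: 17.6
eef_pos: [442.0, 128.5, 41.9]
eef_rot: [180.0, 0.1, 150.8]
ft_force: [0.5, -0.1, 1.0]
opening: 47.1
finger_force: 0.0
```

Emit:
{"method": "drive_tool", "body": {
  "plan": [
    [[1.6,0,0,0,0.5],[2.3,0,0,0,0.5],[3.4,0,0.15,0,0.5],[5.3,0,0.85,0,0.5],[6.7,0,1.9,0,0.5],[7.7,0,2.7,0,0.5],[9.2,0,2.9,0,0.5],[11,0,2.9,0,0.5],[12,0,2.9,0,0.5],[12,0,2.9,0,0.5]]
  ]
}}

```text
t: 18.85
eef_pos: [336.0, 186.7, 12.3]
eef_rot: [180.0, 0.0, 150.8]
ft_force: [-0.9, 0.1, -0.8]
opening: 47.0
finger_force: 0.0
```

Run:
```python
from h import *
left(lo=5);left(lo=-230,hi=0); rel(O-60*RX,180,57.2)
```

```text
side 2965 min [-253.   40.    4.] max [-181.  195.  103.]
0 196 x [-258. -214. -181.] y [ 69. 196.]
15 230 x [-246. -214. -180.] y [182. 195.]
30 233 x [-246. -213. -180.] y [182. 195.]
45 246 x [-246. -214. -181.] y [182. 195.]
60 251 x [-246. -213. -180.] y [182. 195.]
75 245 x [-246. -214. -181.] y [183. 195.]
90 1564 x [-255. -219. -182.] y [ 35. 192.]
side 1497 min [-283. -165.    9.] max [-207.  -15.  103.]
0 26 x [-211. -209. -206.] y [-162.  -69.]
30 33 x [-302. -273. -207.] y [-154.  -17.]
45 79 x [-288. -269. -207.] y [-155.  -15.]
60 143 x [-299. -258. -208.] y [-147.  -15.]
75 218 x [-283. -243. -207.] y [-149.  -14.]
90 979 x [-281. -242. -208.] y [-167.  -16.]
rel [-24.75   6.66 -16.74   3.51] t 18.95 pos [337.1 186.5  12.6] yaw 150.7 op 46.7
```

Run:
```python
from h import *
s=env.snapshot("side");save(s,"s9.png")
W=pts(s);r=to_rack(W);g=s["pixels"].min(2)
for nm,lo,hi,x in(("left",30,200,-181),("right",-175,-5,-208)):
    k=(np.abs(r[...,0]-x)<14)&(r[...,1]>lo)&(r[...,1]<hi)&(W[...,2]>12)&(W[...,2]<96)
    print(nm,k.sum(),"white",(k&(g>110)).sum(),np.percentile(s["pixels"][k],[50,90,99],0).tolist())
im=s["pixels"][:, :][170:300,290:440]
cv2.imwrite("pics/s9.png",cv2.resize(cv2.cvtColor(im,cv2.COLOR_RGB2BGR),None,fx=4,fy=4,interpolation=cv2.INTER_CUBIC))
```

```text
left 310 white 0 [[38.0, 70.0, 125.5], [44.0, 75.0, 134.0], [46.0, 78.91000000000003, 138.0]]
right 300 white 49 [[56.0, 79.0, 125.0], [122.20000000000005, 123.30000000000007, 139.10000000000002], [154.01, 147.01, 148.01]]
```

View pics/s9.png

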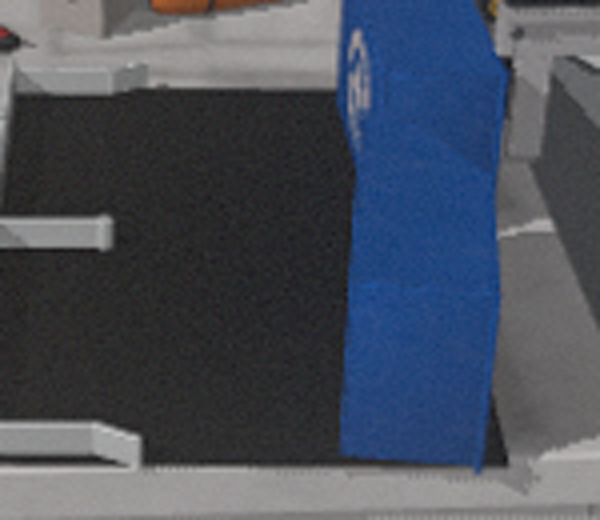

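The side picture shows both bins on their sides, with the white ring on the right bin's underside at (357,85). So the right bin is the stamped one. I'll tip it back by pushing its upper rim away from the robot.

Emit:
{"method": "drive_tool", "body": {
  "plan": [
    [[0,0,-3,0,0.5],[0,0,-5.2,0,0.5],[0,0,-5.2,0,0.5],[-1.2,0,-5.2,0,0.5],[-2,0,-5.2,0,0.5],[-2.8,0,-5.2,0,0.5],[-3.6,0,-5.2,0,0.5],[-4.4,0,-5.2,0,0.5],[-5.2,0,-5.2,0,0.5],[-6,0,-5.2,0,0.5]]
  ]
}}

```text
t: 20.25
eef_pos: [389.3, 156.7, 64.2]
eef_rot: [180.0, 0.0, 150.7]
ft_force: [-0.3, 0.3, -0.1]
opening: 46.9
finger_force: 0.0
```

Emit:
{"method": "drive_tool", "body": {
  "plan": [
    [[-0.6,0,0,0,0.5],[-1.2,0,0,0,0.5],[-1.2,0,0,0,0.5],[-1.2,0,0,0,0.5],[-1.2,0,-3,0,0.5],[-1.2,0,-6,0,0.5],[4,0,-6,0,0.2],[8,0,-6,0,0.2],[9,0,-6,0,0.2],[9,0,-6,0,0.2]]
  ]
}}

```text
t: 21.5
eef_pos: [310.4, 201.2, 124.3]
eef_rot: [180.0, 0.1, 150.8]
ft_force: [0.3, -0.2, 0.6]
opening: 18.6
finger_force: 0.0
```

Run:
```python
from h import *
left(lo=-230,hi=0);wlook();left(lo=20)
rel((O+0),0,57.2)
```

```text
side 1877 min [-228. -170.    1.] max [-109.   -8.   70.]
0 586 x [-229. -160. -111.] y [-171.   -9.]
15 439 x [-207. -158. -108.] y [-170.   -8.]
30 315 x [-208. -161. -109.] y [-170.   -8.]
45 287 x [-209. -162. -109.] y [-125.   -8.]
60 237 x [-212. -163. -111.] y [-120.   -5.]
[array([416.8, 142.2]), array([50.5,  2.9]), np.float64(60.4)] world [[403.0, 121.0], [406.0, 119.0], [431.0, 163.0], [428.0, 165.0]] rack [[-212.0, -101.0], [-209.0, -101.0], [-212.0, -50.0], [-215.0, -50.0]]
side 2956 min [-253.   40.    4.] max [-181.  195.  103.]
0 187 x [-258. -215. -181.] y [147. 194.]
15 232 x [-246. -213. -181.] y [182. 196.]
30 239 x [-246. -213. -180.] y [182. 195.]
45 240 x [-247. -214. -181.] y [182. 196.]
60 246 x [-246. -213. -180.] y [181. 196.]
75 254 x [-246. -214. -181.] y [182. 195.]
90 1557 x [-255. -219. -183.] y [ 36. 192.]
rel [-33.67   6.35  12.44   3.45] t 21.65 pos [311.4 200.7 124.4] yaw 150.6 op 19.1
```

Run:
```python
from h import *
for n in("scene","side"):
    s=env.snapshot(n);W=pts(s);r=to_rack(W);px=s["pixels"].astype(int)
    k=(np.abs(W[...,2]-22)<4)&(r[...,0]>-12)&(r[...,0]<14)&(np.abs(r[...,1])<185)&(px.min(2)>90)
    Q=r[k].astype(np.float32)
    if len(Q)<30: print(n,len(Q));continue
    for lo in range(-180,180,45):
        b=Q[(Q[:,1]>lo)&(Q[:,1]<lo+45)]
        if len(b)>8: print(n,lo,len(b),np.percentile(b[:,0],[5,50,95]).round(1))
    c=(np.abs(W[...,2]-18)<4)&(r[...,0]>-55)&(r[...,0]<-15)&(px.min(2)>90)
    for y in(-181,0,181):
        b=r[c&(np.abs(r[...,1]-y)<20)]
        if len(b)>5: print("cheek",y,len(b),np.percentile(b[:,1],[5,50,95]).round(1))
rel(O-240*RX-89*RY,-9,57.2)
```

```text
scene 90 39 [-2.1 -0.7  0.7]
scene 135 35 [-3.7 -0.7  1.1]
cheek 181 26 [178.7 179.7 181.3]
side -180 16 [-1.7  1.4  3.6]
side -135 12 [0.9 2.2 3. ]
side -90 18 [0.9 2.  3.4]
side -45 13 [0.9 2.3 3.7]
side 0 26 [-11.1   1.2   3.6]
side 45 20 [0.8 1.7 3.6]
side 90 25 [0.8 2.  3.4]
side 135 27 [0.8 1.8 3.3]
cheek -181 36 [-181.4 -178.9 -176.4]
cheek 0 46 [0.1 3.6 5.6]
cheek 181 61 [181.5 183.3 185.5]
rel [-9.2  -1.09 13.32  3.42] t 21.75 pos [311.2 200.6 124.2] yaw 150.6 op 18.6
```

Emit:
{"method": "drive_tool", "body": {
  "plan": [
    [[-4,-0.5,0,2,1],[-9.2,-1.1,0,3.4,1],[-9.2,-1.1,0,3.4,1],[-9.2,-1.1,0,3.4,1],[-9.2,-1.1,5,3.4,1],[-9.2,-1.1,10,3.4,1],[-9.2,-1.1,13,3.4,1],[-9.2,-1.1,13.3,3.4,1],[-9.2,-1.1,13.3,3.4,1]]
  ]
}}

```text
t: 22.88
eef_pos: [384.6, 147.0, -8.7]
eef_rot: [180.0, -0.0, 147.3]
ft_force: [-0.1, -0.2, 0.4]
opening: 94.2
finger_force: 0.0
```

Run:
```python
from h import *
left(lo=-230,hi=0);rel(O-108*RX-89*RY,-9,57.2);print(env.sense()["ft_force"])
```

```text
side 1881 min [-212. -169.    2.] max [-109.   -8.   71.]
0 576 x [-228. -159. -109.] y [-169.   -9.]
15 464 x [-207. -158. -109.] y [-170.   -8.]
30 311 x [-208. -162. -109.] y [-169.   -8.]
45 284 x [-209. -159. -109.] y [-126.   -8.]
60 239 x [-212. -163. -111.] y [-116.   -7.]
rel [-13.31  -0.07   0.08   0.14] t 22.93 pos [385.3 147.   -8.2] yaw 147.3 op 93.9
[ 0.35691519 -0.4736933   0.81134197]
```

Emit:
{"method": "drive_tool", "body": {
  "plan": [
    [[-1.5,0,0,0,1],[-2.5,0,0,0,1],[-3.5,0,0,0,1],[-4.5,0,0,0,1],[-5.5,0,0,0,1],[-6.5,0,0,0,1],[-7.5,0,0,0,1],[-8.5,0,0,0,1],[-9.5,0,0,0,1],[-9.5,0,0,0,1]]
  ]
}}

```text
t: 24.18
eef_pos: [466.5, 94.4, -8.6]
eef_rot: [180.0, 0.1, 147.2]
ft_force: [-0.5, 0.8, -1.2]
opening: 94.3
finger_force: 0.0
```

Run:
```python
from h import *
left(lo=-230,hi=0);rel(O-108*RX-89*RY,-9,57.2);print(env.sense()["ft_force"])
```

```text
side 1776 min [-211. -172.    2.] max [-34. -11.  71.]
0 574 x [-239.  -87.  -34.] y [-173.  -13.]
15 423 x [-131.  -79.  -33.] y [-172.  -13.]
30 290 x [-131.  -79.  -34.] y [-170.  -12.]
45 265 x [-130.  -83.  -34.] y [-103.  -12.]
60 214 x [-132.  -81.  -33.] y [-110.   -9.]
rel [-3.71 -0.01  0.03  0.06] t 24.23 pos [465.9  94.7  -8.7] yaw 147.3 op 94.0
[-0.12755972  0.8487916  -0.56908881]
```

Emit:
{"method": "drive_tool", "body": {
  "plan": [
    [[-0.8,0,0,0,1],[-1.6,0,0,0,1],[-2.4,0,0,0,1],[-3.0,0,0,0,1],[-3.3,0,0,0,1],[-3.3,0,0,0,1]]
  ]
}}

```text
t: 24.98
eef_pos: [493.4, 77.0, -8.8]
eef_rot: [180.0, 0.1, 147.3]
ft_force: [0.2, 0.1, -0.5]
opening: 94.0
finger_force: 0.0
```

Emit:
{"method": "drive_tool", "body": {
  "plan": [
    [[-0.1,0,0,0,1],[-0.2,0,0,0,1]]
  ]
}}

```text
t: 25.22
eef_pos: [494.0, 76.4, -8.9]
eef_rot: [-180.0, -0.1, 147.3]
ft_force: [-1.6, 1.7, 2.5]
opening: 94.2
finger_force: 1.2
```

Run:
```python
from h import *
left(lo=-230,hi=0);rel(O-108*RX-89*RY,-9,57.2);print(env.sense()["ft_force"])
```

```text
side 1691 min [-227. -172.    1.] max [ -2. -11.  70.]
0 519 x [-242.  -56.   -2.] y [-172.  -13.]
15 394 x [-99. -45.  -2.] y [-173.  -12.]
30 289 x [-99. -47.  -2.] y [-170.  -12.]
45 274 x [-99. -48.  -2.] y [-115.  -12.]
60 205 x [-99. -50.  -1.] y [-121.  -10.]
rel [-0.32  0.01  0.01  0.1 ] t 25.27 pos [494.3  76.2  -8.9] yaw 147.3 op 93.9
[-0.63385767  0.71328318  0.07649309]
```

Emit:
{"method": "drive_tool", "body": {
  "plan": [
    [[-0.1,0,0,0,1],[-0.2,0,0,0,1],[-0.2,0,0,0,1]]
  ]
}}

```text
t: 25.65
eef_pos: [494.7, 75.9, -9.0]
eef_rot: [-180.0, -0.2, 147.3]
ft_force: [-3.8, 3.9, 4.2]
opening: 94.0
finger_force: 3.1
```

Emit:
{"method": "drive_tool", "body": {
  "plan": [
    [[-0.1,0,0,0,1],[-0.1,0,0,0,1]]
  ]
}}

```text
t: 25.9
eef_pos: [494.6, 75.9, -9.1]
eef_rot: [-180.0, -0.3, 147.3]
ft_force: [-6.4, 5.9, 6.7]
opening: 94.2
finger_force: 4.4
```

Run:
```python
from h import *
left(lo=-230,hi=0);rel(O-108*RX-89*RY,-9,57.2);print(env.sense()["ft_force"])
```

```text
side 1681 min [-211. -171.    1.] max [ -1. -11.  70.]
0 505 x [-243.  -56.   -1.] y [-171.  -14.]
15 398 x [-97. -41.  -1.] y [-172.  -12.]
30 288 x [-97. -47.  -1.] y [-170.  -12.]
45 269 x [-98. -48.  -1.] y [-128.  -12.]
60 209 x [-99. -48.  -1.] y [-106.  -10.]
rel [-0.27  0.02 -0.01  0.11] t 25.95 pos [494.6  75.9  -9.1] yaw 147.3 op 94.2
[-6.8126203   5.4130413   7.26848398]
```

Emit:
{"method": "drive_tool", "body": {
  "plan": [
    [[0.3,0,0,0,1],[0.8,0,0,0,1],[2,0,0,0,1],[4,0,0,0,1],[6,0,0,0,1],[6,0,-4,0,1],[6,0,-9,0,1],[6,0,-14,0,1],[6,0,-14,0,1]]
  ]
}}

```text
t: 27.08
eef_pos: [449.5, 107.8, 135.5]
eef_rot: [179.7, 0.5, 147.3]
ft_force: [0.5, 0.0, -0.7]
opening: 94.2
finger_force: 0.0
```

Run:
```python
from h import *
left(lo=-230,hi=0);left(lo=20);wlook()
s=env.snapshot("side");W=pts(s);r=to_rack(W);P=blue(s)&(r[...,1]<0)&(r[...,0]>-30)&(W[...,2]>15)&(r[...,1]>-200)
Q=r[P];
for lo in range(-170,-5,30):
    b=Q[(Q[:,1]>lo)&(Q[:,1]<lo+30)]
    if len(b)>8: print(lo,len(b),np.percentile(b[:,0],[80,95]).round(1))
# stop's near edge vs bin's far edge, same camera
print(env.sense()["ft_force"],env.sense()["t"])
```

```text
side 1751 min [-100. -172.    1.] max [ -1. -11.  70.]
0 523 x [-245.  -58.   -1.] y [-172.  -14.]
15 448 x [-95. -48.  -1.] y [-172.  -12.]
30 302 x [-97. -45.  -1.] y [-170.  -12.]
45 258 x [-97. -48.  -1.] y [-127.  -12.]
60 215 x [-99. -48.  -0.] y [-110.  -10.]
side 2961 min [-254.   40.    3.] max [-181.  195.  103.]
0 191 x [-259. -215. -181.] y [125. 196.]
15 233 x [-246. -213. -180.] y [183. 195.]
30 234 x [-246. -214. -180.] y [183. 195.]
45 243 x [-246. -213. -181.] y [182. 196.]
60 249 x [-246. -214. -180.] y [182. 195.]
75 247 x [-245. -214. -181.] y [183. 195.]
90 1560 x [-255. -218. -183.] y [ 36. 193.]
[array([471.6, 233.3]), array([ 1.8, 30.6]), np.float64(54.9)] world [[459.0, 241.0], [484.0, 224.0], [485.0, 225.0], [460.0, 243.0]] rack [[-231.0, 30.0], [-200.0, 29.0], [-200.0, 31.0], [-231.0, 32.0]]
[array([521.1,  77.3]), array([120.8,  27.4]), np.float64(58.0)] world [[478.0, 33.0], [501.0, 19.0], [565.0, 121.0], [541.0, 136.0]] rack [[-102.0, -134.0], [-75.0, -134.0], [-76.0, -13.0], [-104.0, -13.0]]
[array([577.2,  41.5]), array([120.2,  42.4]), np.float64(57.2)] world [[527.0, 2.0], [563.0, -20.0], [628.0, 81.0], [592.0, 104.0]] rack [[-44.0, -133.0], [-1.0, -133.0], [-1.0, -13.0], [-44.0, -13.0]]
-170 166 [610.2 611.4]
-140 15 [-1.  -0.7]
-110 20 [-1.2 -1.1]
-80 11 [-1.3 -1.1]
-20 273 [-6.3 -2.3]
[-0.20185355  0.20973271 -0.78020225] 27.275
```

```bash
python3 -c "
from plant import env
print(env.hand_in())"
```

```text
the job is handed in; nothing more can be done
None
```

The job is handed in with no verdict returned: the stamped bin (it stood on the right) is upright against the stop in the right bay, the plain bin lies on its side about 180 mm in front of the stop, and the real fingertips sat about 20 mm above the reported TCP, not 25 mm below as specified, which I corrected for after several early pulls missed.

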